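# Load the milk lab's control samples into their mixers

## Robot

A 7-joint arm with a two-finger parallel gripper is mounted at the origin on the work surface. World frame = base frame: x ahead of the robot, y to its left, z up, the work surface at z = 0. Lengths are in m, angles in rad, forces in N, time in s.
With the tool pointing down it reaches from about 0.4 to 0.875 m from the base axis. Payload 19.3 kg.
Tool frame: the origin (TCP) lies midway between the tips of the shut fingers; the grasp point (between the pads) lies 19 mm behind it; z points along the fingers, y is the line along which they close (so a half turn about z gives the same grasp; the last joint's range is limited). The gripper opens to 85 mm and grips with 20 to 120 N. Pads are 22 mm wide; open, the fingers measure 114 mm over their backs; the gripper's body (76 mm by 85 mm) begins 54 mm behind the grasp point. The pads swing forward as they close: fully open they stand 13 mm farther back than shut.
Start: joints at [1.074, 0.521, -0.036, 1.599, 0.021, 1.021, -0.113], TCP at [0.259, -0.569, 0.231] pointing down, gripper open.
Joint ranges: [-2.91, 2.91], [-0.3, 2.13], [-1.5, 1.42], [0.17, 2.43], [-1.26, 4.41], [0.16, 1.93], [-2.52, 2.52]. Speed limits (rad/s): [1.89, 1.89, 2.39, 2.39, 3.01, 3.01, 3.01].

## Interface

Orientations are given as [roll, pitch, yaw] about the fixed x, y, z axes, in that order (R = Rz(yaw) Ry(pitch) Rx(roll)).
In Python, from workcell import bot gives the robot as it stands.
- The arm moves only by the tool move_arm, never from a script. Its argument "moves" is a list that holds one entry, the list of rows, each a list of 7 numbers: the opening, from 0 (shut) to 1 (fully open), then the shift along the tool's x, y, z in units of 1000 mm (1.0 is 1000 mm), then the turn, a rotation vector about the tool's x, y, z in units of 2 pi rad (1.0 is 2 pi rad). A call has 1 to 5 rows; each row is the pose to reach, as a shift and turn from the pose commanded when the call began, along the tool's axes at that moment, turning the shorter way round; what a row does not reach only later rows make up. A row lasts 1/10 s, in which the tool goes at most 50 mm and 8.59 degrees, less where a joint would pass 70% of its speed; a pose out of reach is approached as far as the arm can. A call with a number of a shift or a turn outside -1 to 1 is refused whole. A call with a gripper value outside its range is refused whole. The fingers move at their own pace and stop on an object; "force" is the grip in N (left out, the last holds). Time passes only in rows, so rows that repeat a pose let the fingers close. It gives the time, the measured TCP pose, the force, the opening and the grip force at its end, in the units of the state.
- bot.observe(): the state, without advancing time (a new reading comes with each control period).
- bot.grab_frame(name): name is "side" or "top"; returns the picture (400x640x3 uint8, red, green, blue); there is no depth.
- bot.camera_params(name): a dict with "vertical_fov" (degrees; the focal length in pixels is half the picture's height over the tangent of half this angle, whatever the lens; pixels are square), "cx", "cy" (the principal point, pixels), "R" (3x3) and "t" (3): a world point X has camera coordinates R X + t. Camera axes: x right, y down, z forward; pixel columns grow to the right and rows downward; lengths in m; the calibration is good to about 2 mm. A picture is of the moment at which its call begins. camera_params takes no time and is no camera call.
- bot.job_done(): hands the job in; it is judged then, once.
The state is a dict: "clock": time; "qpos": joint angles; "qd": joint speeds; "joint_efforts": joint torques, N m; "position": TCP position; "tool_rot": TCP orientation; "force": force on the tool from outside, world axes, zero at the start; "moment": the same for the moment, N m; "grip_width": finger opening in m; "finger_force": force on a finger pad.
Only numpy, scipy, OpenCV 4.12 (cv2) and the standard library are available. Lean on these libraries where they do the work, as an engineer would, in place of code of your own. Each camera call takes 0.05 s, during which the arm holds its last target. There are 200 camera calls.

## Task

Before the day's run, load the four control vials: gently stand each vial with a coloured cap upright inside the dish of the mini mixer of the same colour, one after another in the order red, yellow, green, blue. Set them down rather than drop them, never tip a vial over, and leave the two white-capped farm samples where they stand.

Things in the scene. Friction and masses are not known exactly. Their poses are not given: they have to be found in the camera images.
- vial_red_mid (a point): the control vial with the red screw cap: a closed upright cylinder 95 mm tall, cream-coloured body 34 mm in diameter, red cap of the same 34 mm diameter over the top 14 mm, about 90 g, loose. This point is on its axis half-way up, 47.5 mm above its foot; z is up along the axis.
- vial_yellow_mid (a point): the control vial with the yellow screw cap: a closed upright cylinder 95 mm tall, cream-coloured body 34 mm in diameter, yellow cap of the same 34 mm diameter over the top 14 mm, about 90 g, loose. This point is on its axis half-way up, 47.5 mm above its foot; z is up along the axis.
- vial_green_mid (a point): the control vial with the green screw cap: a closed upright cylinder 95 mm tall, cream-coloured body 34 mm in diameter, green cap of the same 34 mm diameter over the top 14 mm, about 90 g, loose. This point is on its axis half-way up, 47.5 mm above its foot; z is up along the axis.
- vial_blue_mid (a point): the control vial with the blue screw cap: a closed upright cylinder 95 mm tall, cream-coloured body 34 mm in diameter, blue cap of the same 34 mm diameter over the top 14 mm, about 90 g, loose. This point is on its axis half-way up, 47.5 mm above its foot; z is up along the axis.
- mixer_red: the mini mixer with the red dish, fixed to the bench: a round white base 72 mm in diameter (80 mm at its 5 mm high rubber foot) with a small black knob on the side. On it a round red dish, outside 68 mm, inside 60 mm in diameter; the dish floor is flat, 37 mm above the bench, its rim 45 mm above the bench. The origin is on the dish's axis at bench level; z up.
- mixer_yellow: the mini mixer with the yellow dish, fixed to the bench: a round white base 72 mm in diameter (80 mm at its 5 mm high rubber foot) with a small black knob on the side. On it a round yellow dish, outside 68 mm, inside 60 mm in diameter; the dish floor is flat, 37 mm above the bench, its rim 45 mm above the bench. The origin is on the dish's axis at bench level; z up.
- mixer_green: the mini mixer with the green dish, fixed to the bench: a round white base 72 mm in diameter (80 mm at its 5 mm high rubber foot) with a small black knob on the side. On it a round green dish, outside 68 mm, inside 60 mm in diameter; the dish floor is flat, 37 mm above the bench, its rim 45 mm above the bench. The origin is on the dish's axis at bench level; z up.
- mixer_blue: the mini mixer with the blue dish, fixed to the bench: a round white base 72 mm in diameter (80 mm at its 5 mm high rubber foot) with a small black knob on the side. On it a round blue dish, outside 68 mm, inside 60 mm in diameter; the dish floor is flat, 37 mm above the bench, its rim 45 mm above the bench. The origin is on the dish's axis at bench level; z up.
- vial_white_a_mid (a point): one of the two white-capped farm samples, to be left alone; same size and body as the control vials, loose. This point is on its axis half-way up, 47.5 mm above its foot.
- vial_white_b_mid (a point): the other of the two white-capped farm samples, to be left alone; same size and body as the control vials, loose. This point is on its axis half-way up, 47.5 mm above its foot.

How it is judged:
By the outcome, as a careful person would: the job done as asked, in the order asked, and still so for the second after the job is handed in, with the robot touching nothing.
It also fails if it takes over 99 s, if anything falls off the work surface, if the arm or the gripper's body presses on something with over 40 N, if the wrist force passes 120 N, or if a joint passes its speed limit or range.

## Working session

There is one attempt and no reset: what is moved stays moved. The work goes in short steps, Python scripts to look and compute and a tool call to move; the robot and the scene stay as the last step left them, time stands still between calls to the robot, and variables do not carry over. Pictures are saved under pics/ and viewed, at most 14 in all, crops included, and the job is handed in when it is done.

Besides the shell and the picture viewer there is one more tool, called after "Request:" in YAML: its name, and indented under it one key for each argument. move_arm: Moves the arm, as the interface text tells. Shifts and turns lie within -1 to 1; 1 stands for 1000 mm of shift or 2 pi rad of turn. Its arguments: {"type":"object","properties":{"moves":{"type":"array"},"force":{"type":"number"}},"required":["moves"]}

```bash
mkdir -p pics; python3 - <<'E'
from workcell import bot
import cv2
print(bot.observe())
for n in("side","top"):
    print(n,bot.camera_params(n)); cv2.imwrite(f"pics/{n}0.png",bot.grab_frame(n)[:,:,::-1])
E
```

```text
{'clock': 0.0, 'qpos': array([ 1.0737944 ,  0.52203414, -0.03632436,  1.59999518,  0.02121287,
        1.02110778, -0.11281616]), 'qd': array([ 8.75219555e-04,  5.48124543e-04, -9.63516696e-05,  3.45054519e-05,
       -3.74529003e-04,  1.20220457e-03,  3.28640047e-04]), 'joint_efforts': array([ 5.13440518e-04, -9.27096248e+01,  1.98013455e+00, -3.69926226e+01,
        1.79118913e-02,  8.11289123e-03, -4.55775501e-05]), 'position': array([ 0.25854762, -0.56864417,  0.23071782]), 'tool_rot': array([-3.14043752e+00,  9.54274582e-05,  4.26779711e-01]), 'force': array([-0.67758839,  0.44740082,  0.38990155]), 'moment': array([ 0.04778446,  0.04626384, -0.00467437]), 'finger_force': 0.0, 'grip_width': 0.08535423096006554}
side {'vertical_fov': 51.245281870506346, 'cx': 320.048626823187, 'cy': 204.7488904282474, 'R': array([[-0.98415081, -0.17594422, -0.02215451],
       [-0.09087535,  0.60766141, -0.7889799 ],
       [ 0.15227889, -0.77446191, -0.61401946]]), 't': array([0.50158261, 0.10252567, 0.93950763])}
top {'vertical_fov': 51.04281953955104, 'cx': 316.74653923446476, 'cy': 193.37381133248692, 'R': array([[-0.00969366, -0.99994717,  0.00341972],
       [-0.99850307,  0.00949545, -0.05386509],
       [ 0.05382977, -0.00393675, -0.99854237]]), 't': array([-0.01333784,  0.50861754,  1.18245167])}
```

View pics/top0.png

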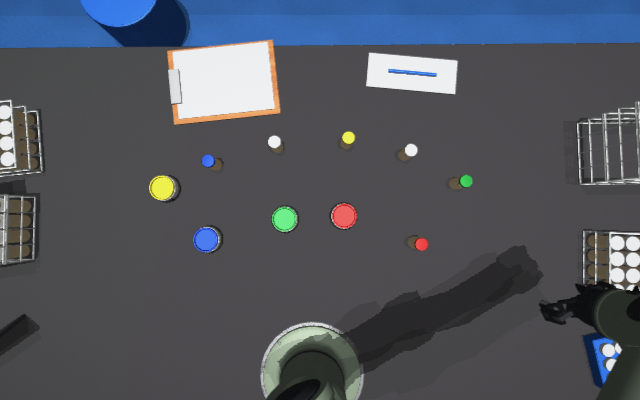

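View pics/side0.png

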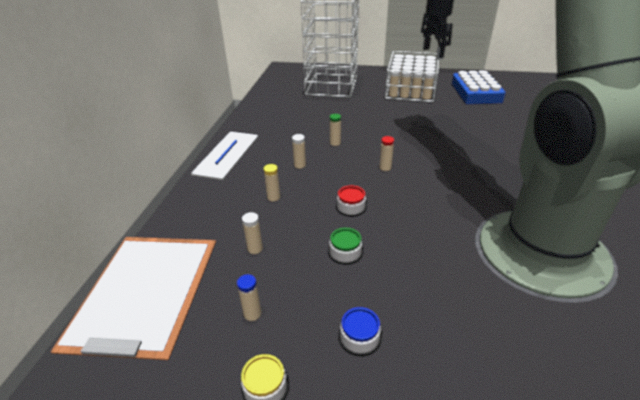

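The top view shows the caps at red (421,244), yellow (348,138), green (466,181) and blue (208,160), with white ones at (274,142) and (411,150). The dishes are at red (344,216), yellow (163,188), green (285,219) and blue (207,239). The side view shows the same layout, so I'll measure in both views and compare.

```bash
cat >h.py <<'E'
from workcell import bot
import cv2, numpy as np
def ray(n,uv):
    p=bot.camera_params(n); f=200/np.tan(np.radians(p["vertical_fov"])/2)
    R=np.array(p["R"]); c=-R.T@np.array(p["t"])
    return c,R.T@np.array([(uv[0]-p["cx"])/f,(uv[1]-p["cy"])/f,1])
def plane(n,uv,z):
    c,d=ray(n,uv); return c+d*(z-c[2])/d[2]
def proj(n,X):
    p=bot.camera_params(n); f=200/np.tan(np.radians(p["vertical_fov"])/2)
    x=np.array(p["R"])@X+np.array(p["t"]); return np.array([p["cx"],p["cy"]])+f*x[:2]/x[2]
H={"red":[(0,8),(172,180)],"yellow":[(22,35)],"green":[(45,75)],"blue":[(112,128)]}
def blobs(img,col,smin=130,vmin=70):
    h=cv2.cvtColor(img,cv2.COLOR_RGB2HSV)
    m=sum(cv2.inRange(h,(a,smin,vmin),(b,255,255)) for a,b in H[col])
    cs,_=cv2.findContours(m,cv2.RETR_EXTERNAL,cv2.CHAIN_APPROX_NONE)
    return [(c,cv2.contourArea(c)) for c in cs if 60<cv2.contourArea(c)<3000]
E
python3 - <<'E'
from h import *
im={n:cv2.cvtColor(cv2.imread(f"pics/{n}0.png"),cv2.COLOR_BGR2RGB) for n in("top","side")}
for col in H:
  for n in im:
    for c,a in blobs(im[n],col):
        (u,v),r=cv2.minEnclosingCircle(c); M=cv2.moments(c); u,v=M["m10"]/M["m00"],M["m01"]/M["m00"]
        z=.095 if a<(300 if n=="top" else 350) else .045
        X=plane(n,(u,v),z); print(col,n,int(a),np.round((u,v,r),1),"z",z,np.round(X,4), "reach",round(np.hypot(*X[:2]),3))
g=cv2.cvtColor(im["top"],cv2.COLOR_RGB2HSV)
m=cv2.inRange(g,(0,0,190),(180,40,255)); cs,_=cv2.findContours(m,0,1)
for c in cs:
    if 60<cv2.contourArea(c)<300:
        (u,v),r=cv2.minEnclosingCircle(c); X=plane("top",(u,v),.095)
        if .4<X[0]<.8 and abs(X[1])<.5: print("white",np.round((u,v,r),1),np.round(X,4))
E
```

```text
red top 127 [420.8 243.9   7. ] z 0.095 [ 0.3676 -0.2919  0.095 ] reach 0.469
red top 424 [344.4 215.5  12.5] z 0.045 [ 0.4446 -0.0941  0.045 ] reach 0.454
red side 370 [351.2 193.7  13.6] z 0.045 [ 0.4451 -0.0894  0.045 ] reach 0.454
red side 80 [387.3 140.    6.1] z 0.095 [ 0.3688 -0.2862  0.095 ] reach 0.467
yellow top 449 [161.  187.3  12.6] z 0.045 [0.5278 0.4145 0.045 ] reach 0.671
yellow top 118 [348.  137.5   6.6] z 0.095 [ 0.6533 -0.1031  0.095 ] reach 0.661
yellow side 1280 [262.3 374.2  21.7] z 0.045 [0.5285 0.4166 0.045 ] reach 0.673
yellow side 95 [270.  168.8   6.5] z 0.095 [ 0.6537 -0.0975  0.095 ] reach 0.661
green top 419 [283.6 218.7  12.2] z 0.045 [0.4375 0.0745 0.045 ] reach 0.444
green top 108 [465.7 180.6   6.4] z 0.095 [ 0.5345 -0.4158  0.095 ] reach 0.677
green side 484 [345.4 238.4  14.6] z 0.045 [0.4381 0.0774 0.045 ] reach 0.445
blue top 113 [202.4 240.2  12.7] z 0.095 [0.3831 0.2854 0.095 ] reach 0.478
blue top 118 [207.9 160.4   6.7] z 0.095 [0.5951 0.2718 0.095 ] reach 0.654
blue side 977 [360.3 323.2  19.1] z 0.045 [0.3833 0.2941 0.045 ] reach 0.483
blue side 244 [246.  282.2   9.7] z 0.095 [0.5951 0.2755 0.095 ] reach 0.656
white [410.7 149.7   6. ] [ 0.6189 -0.2706  0.095 ]
white [273.9 141.3   6.1] [0.6448 0.0956 0.095 ]
```

```bash
cat >>h.py <<'E'
from scipy.spatial.transform import Rotation as Ro
def shift(X):
    s=bot.observe(); R=Ro.from_euler("xyz",s["tool_rot"]).as_matrix()
    return np.round(R.T@(np.array(X)-s["position"]),4)
E
python3 - <<'E'
from h import *
im=cv2.cvtColor(cv2.imread("pics/top0.png"),cv2.COLOR_BGR2RGB)
for col in H:
    for c,a in blobs(im,col,100,50):
        c=cv2.convexHull(c)
        (u,v),r=cv2.minEnclosingCircle(c); z=.095 if r<9 else .045
        print(col,np.round((u,v,r),1),z,np.round(plane("top",(u,v),z),4))
print(shift((.368,-.2915,.2)), shift((.445,-.094,.2)))
E
```

```text
red [421.  243.5   7.2] 0.095 [ 0.3686 -0.2925  0.095 ]
red [344.3 215.2  12.7] 0.045 [ 0.4453 -0.0939  0.045 ]
yellow [161.  187.2  12.7] 0.045 [0.5279 0.4145 0.045 ]
yellow [347.9 137.3   6.7] 0.095 [ 0.6537 -0.1028  0.095 ]
green [283.5 218.7  12.3] 0.045 [0.4373 0.0747 0.045 ]
green [465.3 180.5   6.8] 0.095 [ 0.5347 -0.4148  0.095 ]
blue [204.8 239.4  12.7] 0.045 [0.3825 0.2922 0.045 ]
blue [207.7 160.5   6.7] 0.095 [0.5948 0.2723 0.095 ]
[ 0.2144 -0.207   0.031 ] [ 0.3662 -0.3549  0.0311]
```

Request:
move_arm:
  moves:
    - [[1,0.214,-0.207,0.031,0,0,0],[1,0.214,-0.207,0.031,0,0,0],[1,0.214,-0.207,0.031,0,0,0],[1,0.214,-0.207,0.031,0,0,0],[1,0.214,-0.207,0.031,0,0,0]]

```text
clock: 0.6
position: [0.35, -0.3357, 0.2052]
tool_rot: [-3.142, 0.0, 0.427]
force: [1.6, 0.1, 0.5]
grip_width: 0.0854
finger_force: 0.0
```

```bash
python3 -c "
from h import *
print(bot.observe()['position'],bot.observe()['qpos'],shift((.368,-.292,.2)))"
```

```text
[ 0.35004086 -0.33566686  0.20516886] [ 0.72451891  0.33653198 -0.10296602  1.98395176  0.04632946  0.82334215
 -0.54838773] [ 0.0344 -0.0323  0.0052]
```

Request:
move_arm:
  moves:
    - [[1,0.035,-0.033,0.005,0,0,0],[1,0.035,-0.033,0.005,0,0,0],[1,0.035,-0.033,0.005,0,0,0]]

```text
clock: 0.9
position: [0.3684, -0.2923, 0.2004]
tool_rot: [-3.141, 0.0, 0.429]
force: [-0.2, -0.6, 0.0]
grip_width: 0.0853
finger_force: 0.0
```

```bash
python3 - <<'E'
from h import *
print(bot.observe()['position'],shift((.368,-.292,.046)))
im=bot.grab_frame("side");cv2.imwrite("pics/s1.png",cv2.resize(im[60:260,280:520,::-1],None,fx=3,fy=3))
E
```

```text
[ 0.36838822 -0.29233815  0.20039824] [-0.0002 -0.0004  0.1544]
```

View pics/s1.png

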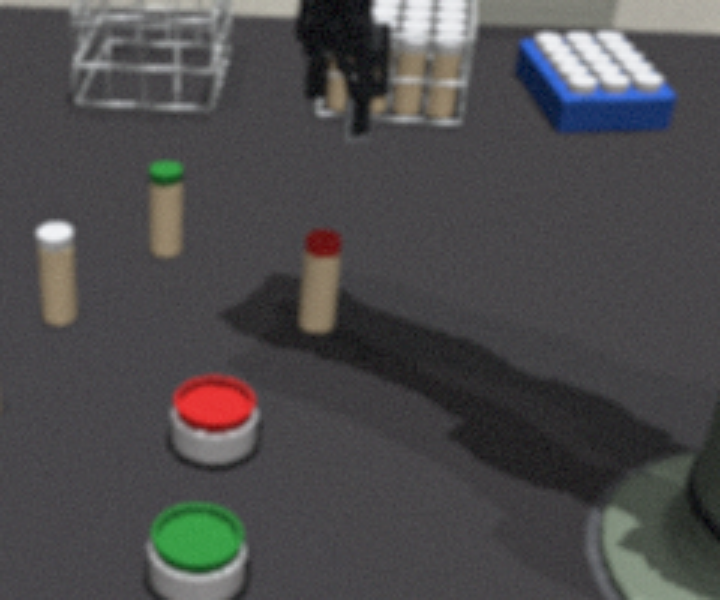

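The side crop shows the open fingertips around crop px (338,115), straight above the red cap at (323,240). Both views agree to a few mm, so I'll descend.

Request:
move_arm:
  moves:
    - [[1,0,0,0.04,0,0,0],[1,0,0,0.08,0,0,0],[1,0,0,0.12,0,0,0],[1,0,0,0.154,0,0,0],[1,0,0,0.154,0,0,0]]

```text
clock: 1.45
position: [0.3656, -0.2929, 0.0431]
tool_rot: [-3.137, 0.004, 0.425]
force: [0.8, -0.1, 0.5]
grip_width: 0.0853
finger_force: 0.0
```

Request:
move_arm:
  moves:
    - [[0,0,0,0,0,0,0],[0,0,0,0,0,0,0],[0,0,0,0,0,0,0],[0,0,0,0,0,0,0],[0,0,0,0,0,0,0]]
  force: 30

```text
clock: 1.95
position: [0.3687, -0.2937, 0.0477]
tool_rot: [3.139, -0.001, 0.426]
force: [-0.7, -0.8, 13.8]
grip_width: 0.0335
finger_force: 29.7
```

Request:
move_arm:
  moves:
    - [[0,0,0,-0.02,0,0,0],[0,0,0,-0.06,0,0,0],[0,0,0,-0.1,0,0,0],[0,0,0,-0.13,0,0,0],[0,0,0,-0.13,0,0,0]]

```text
clock: 2.45
position: [0.3695, -0.2942, 0.1806]
tool_rot: [3.136, -0.004, 0.426]
force: [-0.1, 0.4, -2.1]
grip_width: 0.0334
finger_force: 30.1
```

```bash
python3 -c "
from h import *
s=bot.observe();print(s['position'],s['grip_width'],s['force'],shift((.445,-.094,.176)))"
```

```text
[ 0.36949991 -0.29418762  0.18056836] 0.03344103636982103 [-0.1131977   0.44728389 -2.0801682 ] [ 0.1515 -0.1511  0.0042]
```

Request:
move_arm:
  moves:
    - [[0,0.03,-0.03,0,0,0,0],[0,0.065,-0.065,0,0,0,0],[0,0.1,-0.1,0,0,0,0],[0,0.13,-0.13,0,0,0,0],[0,0.151,-0.151,0,0,0,0]]

```text
clock: 2.95
position: [0.4435, -0.0902, 0.1763]
tool_rot: [-3.141, -0.001, 0.429]
force: [0.2, -1.8, -1.1]
grip_width: 0.0331
finger_force: 30.1
```

Request:
move_arm:
  moves:
    - [[0,0,0,0,0,0,0],[0,0,0,0,0,0,0],[0,0,0,0.02,0,0,0],[0,0,0,0.04,0,0,0],[0,0,0,0.04,0,0,0]]

```text
clock: 3.45
position: [0.4414, -0.0941, 0.1347]
tool_rot: [-3.14, 0.003, 0.425]
force: [0.3, -0.1, -0.9]
grip_width: 0.0331
finger_force: 30.2
```

```bash
python3 - <<'E'
from h import *
s=bot.observe();print(s['position'],s['grip_width'],s['force'],shift((.445,-.094,.0855)))
im=bot.grab_frame("top");cv2.imwrite("pics/t2.png",cv2.resize(im[160:280,260:420,::-1],None,fx=4,fy=4))
im=bot.grab_frame("side");cv2.imwrite("pics/s2.png",cv2.resize(im[100:280,250:490,::-1],None,fx=3,fy=3))
E
```

```text
[ 0.44136677 -0.09405948  0.13470567] 0.03305605578448807 [ 0.33598119 -0.11638928 -0.90757276] [0.0035 0.0015 0.0492]
```

View pics/s2.png

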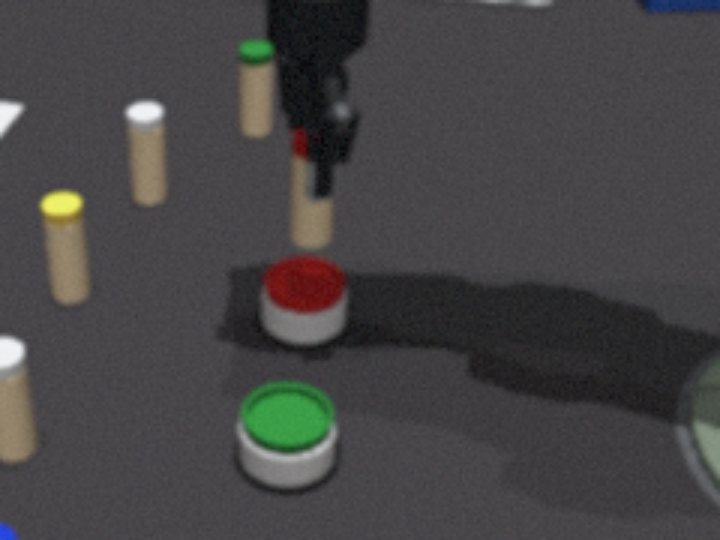

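The side crop shows the red vial's foot at (311,243), directly above the red dish, whose rim centre is at (305,285). I'll lower it slowly.

Request:
move_arm:
  moves:
    - [[0,0.002,0,0.015,0,0,0],[0,0.002,0,0.03,0,0,0],[0,0.002,0,0.042,0,0,0],[0,0.002,0,0.046,0,0,0],[0,0.002,0,0.046,0,0,0]]

```text
clock: 4.05
position: [0.4447, -0.0924, 0.0904]
tool_rot: [-3.141, 0.0, 0.427]
force: [0.3, 0.4, -0.2]
grip_width: 0.0331
finger_force: 30.2
```

Request:
move_arm:
  moves:
    - [[0,0,0,0.001,0,0,0],[0,0,0,0.002,0,0,0],[0,0,0,0.002,0,0,0]]

```text
clock: 4.35
position: [0.445, -0.0923, 0.0887]
tool_rot: [3.141, -0.0, 0.427]
force: [-0.0, 0.4, -0.3]
grip_width: 0.0339
finger_force: 30.2
```

Request:
move_arm:
  moves:
    - [[0,0,0,0.001,0,0,0],[0,0,0,0.002,0,0,0],[0,0,0,0.003,0,0,0],[0,0,0,0.003,0,0,0]]

```text
clock: 4.75
position: [0.4447, -0.0923, 0.0853]
tool_rot: [-3.141, 0.0, 0.427]
force: [-0.0, 0.5, -0.5]
grip_width: 0.0334
finger_force: 30.2
```

Request:
move_arm:
  moves:
    - [[0,0,0,0.001,0,0,0],[0,0,0,0.001,0,0,0],[0,0,0,0.001,0,0,0]]

```text
clock: 5.05
position: [0.445, -0.0924, 0.0846]
tool_rot: [3.141, -0.0, 0.427]
force: [-1.2, -0.5, 6.9]
grip_width: 0.0335
finger_force: 30.6
```

Contact at 6.9 N, at the expected height of 84.6 mm. I'll release it now.

Request:
move_arm:
  moves:
    - [[0.5,0,0,0,0,0,0],[0.6,0,0,0,0,0,0],[0.8,0,0,0,0,0,0],[0.9,0,0,0,0,0,0]]

```text
clock: 5.45
position: [0.4448, -0.0922, 0.0844]
tool_rot: [-3.142, -0.0, 0.427]
force: [1.3, 0.6, 0.3]
grip_width: 0.0763
finger_force: 0.0
```

Request:
move_arm:
  moves:
    - [[0.9,0,0,-0.02,0,0,0],[0.9,0,0,-0.06,0,0,0],[0.9,0,0,-0.1,0,0,0],[0.9,0,0,-0.13,0,0,0]]

```text
clock: 5.85
position: [0.445, -0.0922, 0.2166]
tool_rot: [3.141, -0.001, 0.427]
force: [-0.2, 0.3, -0.5]
grip_width: 0.0766
finger_force: 0.0
```

```bash
python3 - <<'E'
from h import *
s=bot.observe();print(s['position'],s['grip_width'],shift((.653,-.103,.2)))
im=bot.grab_frame("side");cv2.imwrite("pics/s3.png",cv2.resize(im[60:260,250:490,::-1],None,fx=2,fy=2))
E
```

```text
[ 0.44499017 -0.09222521  0.21664501] 0.076622289682255 [0.1849 0.0959 0.0169]
```

View pics/s3.png

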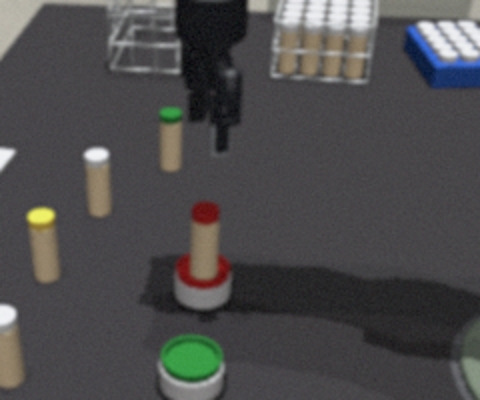

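The red vial stands upright in its dish at crop px (204,245). Next is yellow.

Request:
move_arm:
  moves:
    - [[1,0.04,0.02,0.005,0,0,0],[1,0.08,0.041,0.01,0,0,0],[1,0.12,0.062,0.017,0,0,0],[1,0.16,0.083,0.017,0,0,0],[1,0.185,0.096,0.017,0,0,0]]

```text
clock: 6.4
position: [0.6552, -0.103, 0.1964]
tool_rot: [-3.141, 0.0, 0.427]
force: [-0.8, 0.1, 1.1]
grip_width: 0.0856
finger_force: 0.0
```

Request:
move_arm:
  moves:
    - [[1,0,0,0,0,0,0],[1,0,0,0.03,0,0,0],[1,0,0,0.06,0,0,0],[1,0,0,0.08,0,0,0],[1,0,0,0.08,0,0,0]]

```text
clock: 6.9
position: [0.651, -0.1029, 0.1147]
tool_rot: [-3.139, 0.004, 0.427]
force: [-0.6, 0.7, 0.6]
grip_width: 0.0853
finger_force: 0.0
```

```bash
python3 -c "
from h import *
s=bot.observe();print(s['position'],s['grip_width'],s['qpos'],shift((.653,-.103,.046)))"
```

```text
[ 0.65099312 -0.10289874  0.11465636] 0.08532331358749129 [ 0.17313909  0.71021225 -0.16605308  1.58612326  0.14213559  0.86184567
 -1.19050371] [0.0021 0.0011 0.0686]
```

Request:
move_arm:
  moves:
    - [[1,0,0,0.03,0,0,0],[1,0,0,0.06,0,0,0],[1,0,0,0.073,0,0,0],[1,0,0,0.073,0,0,0],[1,0,0,0.073,0,0,0]]

```text
clock: 7.4
position: [0.6537, -0.1031, 0.0459]
tool_rot: [3.141, -0.001, 0.427]
force: [0.7, -0.4, -0.0]
grip_width: 0.0854
finger_force: 0.0
```

Request:
move_arm:
  moves:
    - [[0,0,0,0,0,0,0],[0,0,0,0,0,0,0],[0,0,0,0,0,0,0],[0,0,0,0,0,0,0],[0,0,0,0,0,0,0]]
  force: 30

```text
clock: 7.9
position: [0.6531, -0.1031, 0.0447]
tool_rot: [3.141, -0.0, 0.427]
force: [-1.8, 0.0, 2.9]
grip_width: 0.033
finger_force: 33.1
```

Request:
move_arm:
  moves:
    - [[0,0,0,-0.02,0,0,0],[0,0,0,-0.06,0,0,0],[0,0,0,-0.1,0,0,0],[0,0,0,-0.14,0,0,0],[0,0,0,-0.16,0,0,0]]

```text
clock: 8.4
position: [0.6539, -0.1032, 0.2081]
tool_rot: [3.14, -0.003, 0.427]
force: [-0.4, 0.1, -2.3]
grip_width: 0.0335
finger_force: 32.9
```

```bash
python3 -c "
from h import *
s=bot.observe();print(s['position'],s['grip_width'],s['force'],shift((.528,.4145,.206)))"
```

```text
[ 0.6538553  -0.10317592  0.20809126] 0.03351502721333742 [-0.4251252   0.06621557 -2.29523724] [ 0.0997 -0.5234  0.0015]
```

Request:
move_arm:
  moves:
    - [[0,0.005,-0.03,0,0,0,0],[0,0.014,-0.075,0,0,0,0],[0,0.023,-0.12,0,0,0,0],[0,0.032,-0.165,0,0,0,0],[0,0.04,-0.21,0,0,0,0]]

```text
clock: 8.9
position: [0.6018, 0.1063, 0.2045]
tool_rot: [3.142, -0.0, 0.427]
force: [1.3, 1.1, -1.1]
grip_width: 0.0335
finger_force: 32.9
```

Request:
move_arm:
  moves:
    - [[0,0.009,-0.045,0,0,0,0],[0,0.018,-0.09,0,0,0,0],[0,0.026,-0.135,0,0,0,0],[0,0.035,-0.18,0,0,0,0],[0,0.043,-0.225,0,0,0,0]]

```text
clock: 9.4
position: [0.5478, 0.329, 0.2045]
tool_rot: [3.142, -0.0, 0.427]
force: [-0.1, -0.4, -0.6]
grip_width: 0.0333
finger_force: 32.9
```

```bash
python3 -c "
from h import *
s=bot.observe();print(s['position'],s['tool_rot'],s['qpos'],s['grip_width'],s['force'],shift((.528,.4145,.206)))"
```

```text
[0.54776739 0.32895078 0.20446917] [ 3.14153470e+00 -1.77617805e-05  4.26706602e-01] [-0.4830752   0.57807797 -0.22791943  1.5794665   0.14723884  1.00092478
 -1.89888392] 0.033302593292760654 [-0.06550167 -0.37937598 -0.58448699] [ 0.0174 -0.0861 -0.0015]
```

Request:
move_arm:
  moves:
    - [[0,0.009,-0.045,0,0,0,0],[0,0.014,-0.075,0,0,0,0],[0,0.017,-0.087,0,0,0,0],[0,0.017,-0.087,0,0,0,0],[0,0.017,-0.087,0,0,0,0]]

```text
clock: 9.9
position: [0.5285, 0.4123, 0.2042]
tool_rot: [3.141, 0.0, 0.426]
force: [1.1, -0.9, -0.5]
grip_width: 0.0331
finger_force: 32.9
```

Request:
move_arm:
  moves:
    - [[0,0,0,0.02,0,0,0],[0,0,0,0.05,0,0,0],[0,0,0,0.075,0,0,0],[0,0,0,0.075,0,0,0],[0,0,0,0.075,0,0,0]]

```text
clock: 10.4
position: [0.5287, 0.4124, 0.1301]
tool_rot: [3.141, -0.0, 0.425]
force: [-0.1, 0.4, -0.2]
grip_width: 0.0334
finger_force: 32.9
```

```bash
python3 - <<'E'
from h import *
s=bot.observe();print(s['position'],s['tool_rot'],s['force'],shift((.528,.4145,.082)))
im=bot.grab_frame("side");cv2.imwrite("pics/s4.png",cv2.resize(im[200:400,160:400,::-1],None,fx=2,fy=2))
E
```

```text
[0.52874017 0.41242751 0.13010413] [ 3.14117801e+00 -5.71688407e-05  4.25300579e-01] [-0.13447449  0.35370966 -0.23046002] [ 0.0002 -0.0022  0.0481]
```

View pics/s4.png

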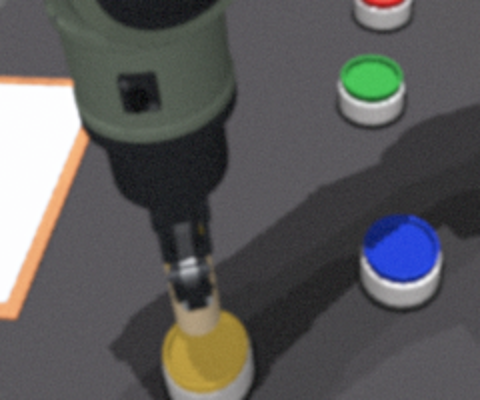

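The crop shows the yellow vial's foot at (197,330), just above the dish, which is centred near (207,352). That fits the expected perspective lean, so I'll lower it.

Request:
move_arm:
  moves:
    - [[0,0,-0.002,0.015,0,0,0],[0,0,-0.002,0.03,0,0,0],[0,0,-0.002,0.04,0,0,0],[0,0,-0.002,0.044,0,0,0],[0,0,-0.002,0.044,0,0,0]]

```text
clock: 10.95
position: [0.5268, 0.4151, 0.0846]
tool_rot: [3.141, 0.001, 0.427]
force: [0.4, 1.3, -0.3]
grip_width: 0.0337
finger_force: 32.9
```

Request:
move_arm:
  moves:
    - [[0,0,0,0.001,0,0,0],[0,0,0,0.002,0,0,0],[0,0,0,0.002,0,0,0]]

```text
clock: 11.25
position: [0.5272, 0.4154, 0.0837]
tool_rot: [-3.141, -0.0, 0.427]
force: [0.2, 0.5, -1.2]
grip_width: 0.0332
finger_force: 32.9
```

Request:
move_arm:
  moves:
    - [[0,0,0,0.001,0,0,0],[0,0,0,0.001,0,0,0],[0,0,0,0.001,0,0,0]]

```text
clock: 11.55
position: [0.5271, 0.4153, 0.0825]
tool_rot: [-3.142, -0.0, 0.427]
force: [-0.4, 0.1, -0.8]
grip_width: 0.0334
finger_force: 32.9
```

Request:
move_arm:
  moves:
    - [[0,0,0,0.001,0,0,0],[0,0,0,0.001,0,0,0],[0,0,0,0.001,0,0,0]]

```text
clock: 11.85
position: [0.5273, 0.4154, 0.0817]
tool_rot: [-3.141, -0.0, 0.427]
force: [-0.7, -1.0, 4.1]
grip_width: 0.0334
finger_force: 33.1
```

Contact at 4.1 N, so I'll release and retreat.

Request:
move_arm:
  moves:
    - [[0.5,0,0,0,0,0,0],[0.6,0,0,0,0,0,0],[0.8,0,0,0,0,0,0],[0.9,0,0,0,0,0,0]]

```text
clock: 12.25
position: [0.5271, 0.4153, 0.0813]
tool_rot: [-3.142, 0.0, 0.427]
force: [0.6, -0.3, 0.1]
grip_width: 0.0766
finger_force: 0.0
```

Request:
move_arm:
  moves:
    - [[0.9,0,0,-0.02,0,0,0],[0.9,0,0,-0.06,0,0,0],[0.9,0,0,-0.1,0,0,0],[0.9,0,0,-0.13,0,0,0]]

```text
clock: 12.65
position: [0.5274, 0.4156, 0.214]
tool_rot: [-3.141, -0.002, 0.427]
force: [0.0, 0.9, -0.1]
grip_width: 0.0768
finger_force: 0.0
```

```bash
python3 - <<'E'
from h import *
s=bot.observe();print(s['position'],s['grip_width'],shift((.5347,-.415,.2)))
im=bot.grab_frame("side");cv2.imwrite("pics/s5.png",cv2.resize(im[200:400,160:400,::-1],None,fx=2,fy=2))
E
```

```text
[0.5273642  0.41557341 0.21401952] 0.07675920035463996 [-0.3371  0.7592  0.013 ]
```

View pics/s5.png

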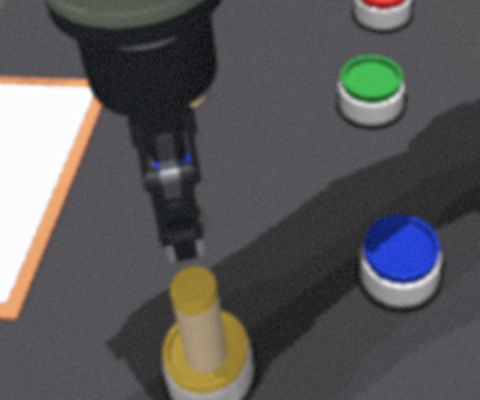

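The yellow vial stands upright in its dish at crop px (203,330). Next is green, with a long traverse.

Request:
move_arm:
  moves:
    - [[1,-0.02,0.046,0.003,0,0,0],[1,-0.04,0.091,0.006,0,0,0],[1,-0.06,0.136,0.009,0,0,0],[1,-0.08,0.182,0.012,0,0,0],[1,-0.1,0.227,0.013,0,0,0]]

```text
clock: 13.2
position: [0.5296, 0.1652, 0.1981]
tool_rot: [3.142, 0.0, 0.427]
force: [1.6, -1.2, 0.4]
grip_width: 0.0854
finger_force: 0.0
```

Request:
move_arm:
  moves:
    - [[1,-0.02,0.045,0,0,0,0],[1,-0.04,0.091,0,0,0,0],[1,-0.06,0.136,0,0,0,0],[1,-0.08,0.181,0,0,0,0],[1,-0.1,0.227,0,0,0,0]]

```text
clock: 13.7
position: [0.5326, -0.0825, 0.1985]
tool_rot: [3.141, -0.0, 0.427]
force: [1.2, 0.5, -0.2]
grip_width: 0.0855
finger_force: 0.0
```

Request:
move_arm:
  moves:
    - [[1,-0.02,0.045,0,0,0,0],[1,-0.04,0.091,0,0,0,0],[1,-0.06,0.136,0,0,0,0],[1,-0.08,0.181,0,0,0,0],[1,-0.1,0.225,0,0,0,0]]

```text
clock: 14.2
position: [0.5347, -0.329, 0.1983]
tool_rot: [3.141, -0.0, 0.427]
force: [1.6, 0.7, -0.4]
grip_width: 0.0856
finger_force: 0.0
```

Request:
move_arm:
  moves:
    - [[1,-0.02,0.045,0,0,0,0],[1,-0.037,0.08,0,0,0,0],[1,-0.037,0.08,0,0,0,0],[1,-0.037,0.08,0,0,0,0]]

```text
clock: 14.6
position: [0.534, -0.4155, 0.1977]
tool_rot: [-3.141, 0.0, 0.425]
force: [0.2, 1.6, -0.8]
grip_width: 0.0857
finger_force: 0.0
```

```bash
python3 -c "
from h import *
s=bot.observe();print(s['position'],s['tool_rot'],s['grip_width'],shift((.5347,-.415,.046)))"
```

```text
[ 0.53398168 -0.41548296  0.19769904] [-3.14083518e+00  3.11139189e-04  4.25348324e-01] 0.08565814373343013 [ 0.0009 -0.      0.1517]
```

Request:
move_arm:
  moves:
    - [[1,0,0,0.04,0,0,0],[1,0,0,0.08,0,0,0],[1,0,0,0.12,0,0,0],[1,0,0,0.152,0,0,0],[1,0,0,0.152,0,0,0]]

```text
clock: 15.1
position: [0.533, -0.4119, 0.0424]
tool_rot: [-3.136, 0.003, 0.429]
force: [-1.2, 0.9, 0.4]
grip_width: 0.0852
finger_force: 0.0
```

Request:
move_arm:
  moves:
    - [[0,0,0,0,0,0,0],[0,0,0,0,0,0,0],[0,0,0,0,0,0,0],[0,0,0,0,0,0,0],[0,0,0,0,0,0,0]]
  force: 30

```text
clock: 15.6
position: [0.5351, -0.4153, 0.0477]
tool_rot: [3.14, -0.001, 0.427]
force: [0.1, 0.4, 7.8]
grip_width: 0.0332
finger_force: 33.3
```

Request:
move_arm:
  moves:
    - [[0,0,0,-0.02,0,0,0],[0,0,0,-0.06,0,0,0],[0,0,0,-0.1,0,0,0],[0,0,0,-0.14,0,0,0],[0,0,0,-0.17,0,0,0]]

```text
clock: 16.1
position: [0.5348, -0.4152, 0.2196]
tool_rot: [3.14, -0.001, 0.427]
force: [-0.6, -0.9, -0.9]
grip_width: 0.0331
finger_force: 32.5
```

```bash
python3 -c "
from h import *
s=bot.observe();print(s['position'],s['grip_width'],s['force'],shift((.4375,.0745,.216)))"
```

```text
[ 0.53475374 -0.41520031  0.21959871] 0.03313434400418522 [-0.5875207  -0.87864959 -0.90279932] [ 0.1141 -0.4861  0.0028]
```

Request:
move_arm:
  moves:
    - [[0,0.007,-0.03,0,0,0,0],[0,0.018,-0.075,0,0,0,0],[0,0.028,-0.12,0,0,0,0],[0,0.039,-0.165,0,0,0,0],[0,0.05,-0.21,0,0,0,0]]

```text
clock: 16.6
position: [0.4924, -0.2014, 0.2169]
tool_rot: [3.141, -0.001, 0.427]
force: [1.7, 0.4, -0.1]
grip_width: 0.0336
finger_force: 32.5
```

Request:
move_arm:
  moves:
    - [[0,0.01,-0.045,0,0,0,0],[0,0.021,-0.09,0,0,0,0],[0,0.031,-0.135,0,0,0,0],[0,0.042,-0.18,0,0,0,0],[0,0.053,-0.225,0,0,0,0]]

```text
clock: 17.1
position: [0.4476, 0.0253, 0.217]
tool_rot: [3.141, -0.001, 0.426]
force: [1.3, 0.1, -0.1]
grip_width: 0.0331
finger_force: 32.5
```

Request:
move_arm:
  moves:
    - [[0,0.008,-0.035,0,0,0,0],[0,0.012,-0.051,0,0,0,0],[0,0.012,-0.051,0.02,0,0,0],[0,0.012,-0.051,0.05,0,0,0],[0,0.012,-0.051,0.05,0,0,0]]

```text
clock: 17.6
position: [0.4365, 0.0748, 0.1645]
tool_rot: [-3.141, 0.004, 0.427]
force: [0.4, -0.2, 0.3]
grip_width: 0.0333
finger_force: 32.5
```

```bash
python3 -c "
from h import *
s=bot.observe();print(s['position'],s['tool_rot'],s['qpos'],s['grip_width'],s['force'],shift((.4375,.0745,.0845)))"
```

```text
[0.43648892 0.07478694 0.16451213] [-3.14085576  0.00383322  0.42731168] [-0.07998196  0.34799606 -0.2742919   2.11319223  0.14302244  0.70139471
 -1.59199388] 0.033272141933382925 [ 0.37409512 -0.23683024  0.26884016] [0.0011 0.0007 0.08  ]
```

Request:
move_arm:
  moves:
    - [[0,0,0,0.025,0,0,0],[0,0,0,0.05,0,0,0],[0,0,0,0.068,0,0,0],[0,0,0,0.077,0,0,0],[0,0,0,0.077,0,0,0]]

```text
clock: 18.1
position: [0.438, 0.075, 0.0896]
tool_rot: [3.142, 0.001, 0.427]
force: [1.1, -0.1, 0.0]
grip_width: 0.0333
finger_force: 32.5
```

Request:
move_arm:
  moves:
    - [[0,0,0,0.001,0,0,0],[0,0,0,0.002,0,0,0],[0,0,0,0.002,0,0,0]]

```text
clock: 18.4
position: [0.4384, 0.0751, 0.088]
tool_rot: [3.141, -0.001, 0.427]
force: [-0.1, 0.1, -1.8]
grip_width: 0.0334
finger_force: 32.5
```

Request:
move_arm:
  moves:
    - [[0,0,0,0.001,0,0,0],[0,0,0,0.002,0,0,0],[0,0,0,0.0025,0,0,0],[0,0,0,0.0025,0,0,0]]

```text
clock: 18.8
position: [0.438, 0.0751, 0.0848]
tool_rot: [-3.142, 0.0, 0.427]
force: [-0.4, 0.8, 0.2]
grip_width: 0.0333
finger_force: 32.5
```

Request:
move_arm:
  moves:
    - [[0,0,0,0.001,0,0,0],[0,0,0,0.001,0,0,0],[0,0,0,0.001,0,0,0]]

```text
clock: 19.1
position: [0.4383, 0.0749, 0.0844]
tool_rot: [3.141, -0.001, 0.426]
force: [-3.1, -1.6, 15.0]
grip_width: 0.0337
finger_force: 33.9
```

The contact is firm at 15 N, so I'll ease up half a millimetre, then release.

Request:
move_arm:
  moves:
    - [[0,0,0,-0.0006,0,0,0],[0,0,0,-0.0006,0,0,0]]

```text
clock: 19.3
position: [0.4381, 0.0751, 0.0846]
tool_rot: [-3.142, -0.0, 0.427]
force: [0.6, -0.0, -0.7]
grip_width: 0.0333
finger_force: 32.6
```

Request:
move_arm:
  moves:
    - [[0.5,0,0,0,0,0,0],[0.6,0,0,0,0,0,0],[0.8,0,0,0,0,0,0],[0.9,0,0,0,0,0,0]]

```text
clock: 19.7
position: [0.438, 0.0751, 0.0845]
tool_rot: [-3.142, 0.0, 0.427]
force: [0.2, 0.3, 0.2]
grip_width: 0.0765
finger_force: 0.0
```

Request:
move_arm:
  moves:
    - [[0.9,0,0,-0.02,0,0,0],[0.9,0,0,-0.06,0,0,0],[0.9,0,0,-0.1,0,0,0],[0.9,0,0,-0.13,0,0,0]]

```text
clock: 20.1
position: [0.4381, 0.0752, 0.2167]
tool_rot: [3.141, -0.001, 0.427]
force: [0.1, 0.1, -1.6]
grip_width: 0.0768
finger_force: 0.0
```

```bash
python3 - <<'E'
from h import *
s=bot.observe();print(s['position'],s['grip_width'],shift((.595,.272,.2)))
im=bot.grab_frame("side");cv2.imwrite("pics/s6.png",cv2.resize(im[100:340,200:500,::-1],None,fx=2,fy=2))
E
```

```text
[0.43812151 0.07518344 0.21673516] 0.07680263765039896 [ 0.2243 -0.1142  0.017 ]
```

View pics/s6.png

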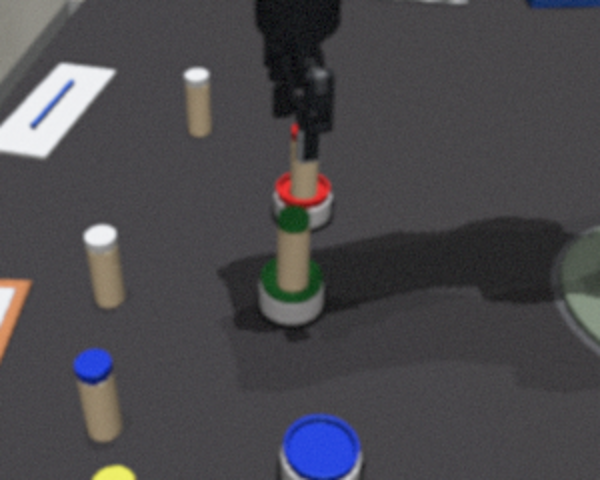

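The green vial stands in its dish at crop px (292,270), and red is still upright behind it. Next is blue.

Request:
move_arm:
  moves:
    - [[1,0.04,-0.02,0.005,0,0,0],[1,0.08,-0.041,0.01,0,0,0],[1,0.12,-0.061,0.017,0,0,0],[1,0.16,-0.081,0.017,0,0,0],[1,0.2,-0.102,0.017,0,0,0]]

```text
clock: 20.65
position: [0.5787, 0.2519, 0.197]
tool_rot: [3.141, 0.001, 0.426]
force: [0.7, 0.1, 0.6]
grip_width: 0.0851
finger_force: 0.0
```

Request:
move_arm:
  moves:
    - [[1,0.024,-0.012,0,0,0,0],[1,0.024,-0.012,0,0,0,0],[1,0.024,-0.012,0.03,0,0,0],[1,0.024,-0.012,0.07,0,0,0],[1,0.024,-0.012,0.07,0,0,0]]

```text
clock: 21.15
position: [0.5921, 0.2698, 0.123]
tool_rot: [3.141, 0.008, 0.427]
force: [-0.3, -0.3, -1.2]
grip_width: 0.0854
finger_force: 0.0
```

```bash
python3 -c "
from h import *
s=bot.observe();print(s['position'],s['grip_width'],shift((.595,.272,.046)))"
```

```text
[0.59214716 0.26983931 0.12298488] 0.08536380794823965 [ 0.0041 -0.0008  0.077 ]
```

Request:
move_arm:
  moves:
    - [[1,0,0,0.03,0,0,0],[1,0,0,0.06,0,0,0],[1,0,0,0.083,0,0,0],[1,0,0,0.083,0,0,0],[1,0,0,0.083,0,0,0]]

```text
clock: 21.65
position: [0.5953, 0.2717, 0.0462]
tool_rot: [3.142, -0.001, 0.427]
force: [0.1, 1.0, 0.9]
grip_width: 0.0853
finger_force: 0.0
```

Request:
move_arm:
  moves:
    - [[0,0,0,0,0,0,0],[0,0,0,0,0,0,0],[0,0,0,0,0,0,0],[0,0,0,0,0,0,0],[0,0,0,0,0,0,0]]
  force: 30

```text
clock: 22.15
position: [0.5951, 0.2717, 0.0452]
tool_rot: [3.142, -0.001, 0.427]
force: [-0.1, -0.6, 7.1]
grip_width: 0.0332
finger_force: 30.0
```

Request:
move_arm:
  moves:
    - [[0,0,0,-0.02,0,0,0],[0,0,0,-0.06,0,0,0],[0,0,0,-0.1,0,0,0],[0,0,0,-0.13,0,0,0],[0,0,0,-0.13,0,0,0]]

```text
clock: 22.65
position: [0.5964, 0.2725, 0.1791]
tool_rot: [-3.141, -0.006, 0.426]
force: [0.8, 0.1, -1.8]
grip_width: 0.0335
finger_force: 30.1
```

```bash
python3 -c "
from h import *
s=bot.observe();print(s['position'],s['grip_width'],s['force'],shift((.383,.2915,.176)))"
```

```text
[0.59639786 0.27246992 0.17908942] 0.03345630381079214 [ 0.81513989  0.07253276 -1.82391396] [-0.1864 -0.1056  0.0019]
```

Request:
move_arm:
  moves:
    - [[0,-0.03,-0.017,0,0,0,0],[0,-0.07,-0.04,0,0,0,0],[0,-0.11,-0.062,0,0,0,0],[0,-0.15,-0.085,0,0,0,0],[0,-0.185,-0.105,0,0,0,0]]

```text
clock: 23.15
position: [0.3804, 0.2902, 0.1741]
tool_rot: [3.141, 0.001, 0.427]
force: [0.9, 1.9, -0.7]
grip_width: 0.0331
finger_force: 30.1
```

Request:
move_arm:
  moves:
    - [[0,0,0,0,0,0,0],[0,0,0,0.02,0,0,0],[0,0,0,0.04,0,0,0],[0,0,0,0.04,0,0,0],[0,0,0,0.04,0,0,0]]

```text
clock: 23.65
position: [0.3829, 0.2905, 0.1345]
tool_rot: [3.141, 0.001, 0.427]
force: [-0.8, -0.3, -0.7]
grip_width: 0.0334
finger_force: 30.1
```

```bash
python3 - <<'E'
from h import *
s=bot.observe();print(s['position'],s['tool_rot'],s['force'],shift((.383,.2915,.082)))
im=bot.grab_frame("side");cv2.imwrite("pics/s7.png",cv2.resize(im[180:380,240:480,::-1],None,fx=2,fy=2))
E
```

```text
[0.38289391 0.29045193 0.13451739] [3.14143034e+00 9.44985180e-04 4.26669567e-01] [-0.82786727 -0.25252858 -0.68888966] [ 0.0006 -0.0009  0.0525]
```

View pics/s7.png

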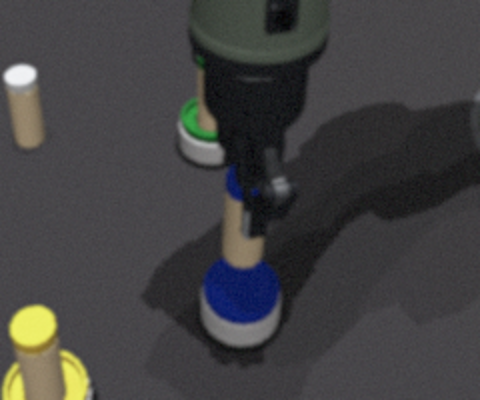

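The blue vial's foot is at crop px (242,262), above the blue dish centred at (241,288). It's aligned, so I'll lower it.

Request:
move_arm:
  moves:
    - [[0,0,0,0.02,0,0,0],[0,0,0,0.035,0,0,0],[0,0,0,0.045,0,0,0],[0,0,0,0.049,0,0,0],[0,0,0,0.049,0,0,0]]

```text
clock: 24.2
position: [0.3829, 0.2906, 0.0856]
tool_rot: [-3.142, 0.0, 0.427]
force: [-0.3, 1.3, -1.0]
grip_width: 0.0333
finger_force: 30.1
```

Request:
move_arm:
  moves:
    - [[0,0,0,0.001,0,0,0],[0,0,0,0.0015,0,0,0],[0,0,0,0.0015,0,0,0]]

```text
clock: 24.5
position: [0.383, 0.2906, 0.0843]
tool_rot: [-3.141, -0.001, 0.427]
force: [-0.1, 0.8, -0.1]
grip_width: 0.0333
finger_force: 30.1
```

Request:
move_arm:
  moves:
    - [[0,0,0,0.001,0,0,0],[0,0,0,0.0015,0,0,0],[0,0,0,0.0015,0,0,0]]

```text
clock: 24.8
position: [0.3828, 0.2905, 0.0825]
tool_rot: [-3.142, 0.0, 0.427]
force: [0.1, -0.5, 0.0]
grip_width: 0.0332
finger_force: 30.1
```

Request:
move_arm:
  moves:
    - [[0,0,0,0.0005,0,0,0],[0,0,0,0.0005,0,0,0],[0,0,0,0.0005,0,0,0]]

```text
clock: 25.1
position: [0.383, 0.2906, 0.0822]
tool_rot: [-3.142, -0.0, 0.427]
force: [-0.9, -0.6, 5.0]
grip_width: 0.0333
finger_force: 30.7
```

Request:
move_arm:
  moves:
    - [[0.5,0,0,0,0,0,0],[0.6,0,0,0,0,0,0],[0.8,0,0,0,0,0,0],[0.9,0,0,0,0,0,0]]

```text
clock: 25.5
position: [0.3828, 0.2905, 0.082]
tool_rot: [3.142, 0.0, 0.427]
force: [0.8, -0.0, 0.3]
grip_width: 0.0763
finger_force: 0.0
```

Request:
move_arm:
  moves:
    - [[0.9,0,0,-0.02,0,0,0],[0.9,0,0,-0.06,0,0,0],[0.9,0,0,-0.1,0,0,0],[0.9,0,0,-0.14,0,0,0],[0.9,0,0,-0.14,0,0,0]]

```text
clock: 26.0
position: [0.3843, 0.2919, 0.2265]
tool_rot: [-3.14, -0.007, 0.426]
force: [0.9, 0.2, -0.2]
grip_width: 0.0769
finger_force: 0.0
```

```bash
python3 - <<'E'
from h import *
s=bot.observe();print(s['position'],s['qd'].max(),s['force'])
im=bot.grab_frame("side");cv2.imwrite("pics/s8.png",im[:,:,::-1])
E
```

```text
[0.38433215 0.29189144 0.22649594] 0.06982386894212099 [ 0.87599324  0.24860115 -0.18141826]
```

View pics/s8.png

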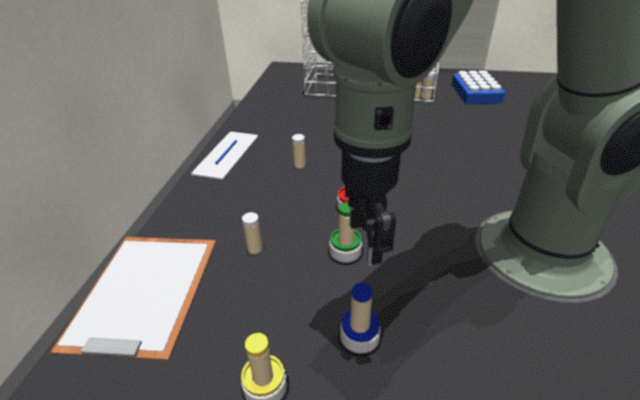

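The blue vial at (361,310), yellow at (260,360) and green at (346,228) stand upright in their dishes. Red is partly hidden behind the gripper, but it was upright in the previous frame. The white vials at (299,150) and (252,232) haven't moved, and the gripper is clear of everything, so I'll hand the job in.

```bash
python3 -c "
from workcell import bot
print(bot.job_done())"
```

```text
the job is handed in; nothing more can be done
None
```

All four control vials were set down upright in the dishes of their own colour, in the order red, yellow, green, blue, with the white-capped samples untouched; I handed the job in at about 26 s, and the hand-in gave no verdict.

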